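Shut the gas valve with the loose crank

ROBOT

A 7-joint arm with a two-finger parallel gripper is mounted at the origin on the work surface. World frame = base frame: x ahead of the robot, y to its left, z up, the work surface at z = 0. Lengths are in m, angles in degrees, forces in N, time in s.
With the tool pointing down it reaches from about 0.425 to 0.95 m from the base axis. Payload 4.7 kg.
Tool frame: the origin (TCP) lies at the very end of the fingers, on their centre line; the grasp point (between the pads) lies 19 mm behind it; z points along the fingers, y is the direction in which the jaws open and shut (so a half turn about z gives the same grasp; the last joint's range is limited). The gripper opens to 85 mm and grips with 20 to 120 N. Pads are 22 mm wide; open, the fingers measure 114 mm over their backs; the gripper's body (76 mm by 85 mm) begins 54 mm behind the grasp point. The pads swing forward as they close: fully open they stand 13 mm farther back than shut.
Start: joints at [-65.254, 26.849, -2.785, 87.806, 1.381, 65.374, -4.715], TCP at [0.3, 0.605, 0.231] pointing down, gripper open.
Joint ranges: [-148.3, 148.3], [-19.14, 114.17], [-79.39, 73.82], [5.75, 140.21], [-59.74, 239.74], [12.07, 113.84], [-152.46, 152.46]. Speed limits (degrees/s): [147.25, 147.25, 180, 180, 180, 180, 180].

INTERFACE

Orientations are given as [roll, pitch, yaw] about the fixed x, y, z axes, in that order (R = Rz(yaw) Ry(pitch) Rx(roll)).
In Python, from bench import bot gives the robot as it stands.
- The arm moves only by the tool apply_moves, never from a script. Its argument "series" is one flat list of numbers, 4 for each row, row after row: the shift along the tool's x, y, z in units of 25 mm (1.0 is 25 mm), then the turn about the tool's z in units of 6 degrees (1.0 is 6 degrees). In form: [dx, dy, dz, turn, dx, dy, dz, turn, ...]. A call has 1 to 20 rows; each row is the pose to reach, as a shift and turn from the pose measured when the call began, along the tool's axes at that moment; what a row does not reach only later rows make up. A row lasts 1/12 s, in which the tool goes at most 41.7 mm and 7.16 degrees, less where a joint would pass 70% of its speed; a pose out of reach is approached as far as the arm can. A call with a gripper value outside its range is refused whole. "grip" is the closure, from 0 (fully open) to 1 (shut), set as the call begins (left out, the last holds). The fingers move at their own pace and stop on an object; "grip_force" is the grip in N (left out, the last holds). Time passes only in rows, so rows that repeat a pose let the fingers close. It gives the time, the measured TCP pose, the force and the opening at its end, in the units of the state.
- bot.state(): the state, without advancing time (a new reading comes with each control period).
- bot.read_camera(name): name is "side" or "top"; returns the picture (384x512x3 uint8, red, green, blue); there is no depth.
- bot.camera_info(name): a dict with "intrinsics" (3x3 intrinsics, pixels), "distortion" ([k1, k2, p1, p2, k3] as OpenCV has them; the pictures are not rectified), "world_from_camera" (4x4, takes a point from camera to world coordinates). Camera axes: x right, y up, looking along -z (the intrinsics and any distortion apply to the point x, -y, -z); pixel columns grow to the right and rows downward; lengths in m; the calibration is good to about 2 mm. A picture is of the moment at which its call begins. camera_info takes no time and is no camera call.
- bot.finish_job(): hands the job in, once; it reports no verdict.
The state is a dict: "time": time; "q": joint angles; "joint_vel": joint speeds; "tau": joint torques, N m; "tcp_pos": TCP position; "orientation": TCP orientation; "ft_force": force on the tool from outside, world axes, zero at the start; "ft_torque": the same for the moment, N m; "width": finger opening in m.
Only numpy, scipy, OpenCV 4.12 (cv2) and the standard library are available. Lean on these libraries where they do the work, as an engineer would, in place of code of your own. Each camera call takes 0.05 s, during which the arm holds its last target. There are 200 camera calls.

TASK

Shut the gas at this laboratory bench: set the loose red-knobbed crank fully down over the spindle of the valve with the yellow collar and turn it clockwise, seen from above, to the stop. Leave the crank sitting on that spindle, let go of it, and leave the valve with the green collar as it is.

Things in the scene. Friction and masses are not known exactly. Their poses are not given: they have to be found in the camera images.
- crank: Loose crank, 0.4 kg. Origin: centre of underside of its upright steel hub, 60 (x) x 36 (y) x 75 mm high; z up. Grip the flat sides (36 mm), upper 45 mm. Blue arm 16 mm wide, 60-72 mm up, runs to x = 120; red knob, 28 mm wide, at x = 110, 70-104 mm up. Centre of mass at x = 8. Slot socket in the underside, 46 (x) x 22 (y) x 30 mm deep, the same after a half turn: either way round fits.
- gas_tang (a point): Middle of the foot of the gas valve's brass tang, 36 long (x) x 9 thick x 24 mm high, tapering to 25 mm long at its top; x turns with it. It stands amid a yellow collar (94 mm wide, flat top 42 mm above the bench) on a fixed grey pedestal. The seated hub rests on the collar, crank origin at this point. Slack: 6 mm sideways, 0.4 rad of turn before the crank drives the tang.
- gas_spindle (a joint): Angle of the gas spindle (yellow collar), rad, growing clockwise seen from above: 0 open, 1.571 shut, at a firm stop where the tang lines up with two white marks on the collar. It starts part open, 0.75 to 1.0, and stays where it is left; turning takes about 0.06 N m.
- water_spindle (a joint): Angle of the spindle of the other valve (green collar, otherwise alike), in rad, same sense. It starts between 0.75 and 1.0 and is to be left alone.

How it is judged:
By the outcome, as a careful person would: the job done as asked, in the order asked, and still so for the second after the job is handed in, with the robot touching nothing.
It also fails if it takes over 48 s, if anything falls off the work surface, if the arm or the gripper's body presses on something with over 40 N, if the wrist force passes 120 N, or if a joint passes its speed limit or range.

## Working session

There is one attempt and no reset: what is moved stays moved. The work goes in short steps, Python scripts to look and compute and a tool call to move; the robot and the scene stay as the last step left them, time stands still between calls to the robot, and variables do not carry over. Pictures are saved under pics/ and viewed, about 8 in all and at most 12, crops included, and the job is handed in when it is done.

Besides the shell and the picture viewer there is one more tool, called after ">>>" in YAML: its name, and indented under it one key for each argument. apply_moves: Moves the arm, as the interface text tells. Its arguments: {"type":"object","properties":{"series":{"type":"array","items":{"type":"number"}},"grip":{"type":"number"},"grip_force":{"type":"number"}},"required":["series"]}

```bash
mkdir -p pics; ls; python3 - <<'E'
from bench import bot
import cv2,numpy as np
s=bot.state();print(s)
for n in("side","top"):
    i=bot.camera_info(n);print(n,{k:np.round(v,4).tolist() for k,v in i.items()})
    im=bot.read_camera(n);cv2.imwrite(f"pics/{n}0.png",im[:,:,::-1])
E
```

```text
pics
{'time': 0.0, 'q': array([-65.25347085,  26.89747128,  -2.78248393,  87.87524559,
         1.38055033,  65.37352132,  -4.7156462 ]), 'joint_vel': array([ 0.03168139,  0.0321121 ,  0.0515852 , -0.04057786, -0.04234461,
        0.03722169,  0.00991517]), 'tau': array([-8.83788812e-05, -5.10314941e+01, -4.61815414e-02, -2.37706321e+01,
        1.08560672e-02,  7.67512800e-03, -9.84182975e-06]), 'tcp_pos': array([0.29989828, 0.60406212, 0.23024812]), 'orientation': array([-1.79887397e+02,  4.70983115e-03,  1.53597536e+02]), 'ft_force': array([-1.18848547e+00,  9.43681043e-05, -8.19935530e-01]), 'ft_torque': array([0.00493434, 0.02816864, 0.00264047]), 'width': 0.08536043613328922}
side {'intrinsics': [[440.2636, 0.0, 258.9231], [0.0, 440.2636, 184.1419], [0.0, 0.0, 1.0]], 'distortion': [0.0572, 0.0, 0.0, 0.0, 0.0], 'world_from_camera': [[0.9279, 0.2343, -0.2899, 0.2846], [-0.3723, 0.6192, -0.6914, -0.6431], [0.0175, 0.7495, 0.6618, 0.6699], [0.0, 0.0, 0.0, 1.0]]}
top {'intrinsics': [[382.5941, 0.0, 252.9131], [0.0, 382.5941, 186.0074], [0.0, 0.0, 1.0]], 'distortion': [-0.0571, 0.0, 0.0, 0.0, 0.0], 'world_from_camera': [[0.0273, 0.9934, -0.1115, 0.4593], [-0.9995, 0.0292, 0.0151, 0.0048], [0.0182, 0.111, 0.9937, 0.8617], [0.0, 0.0, 0.0, 1.0]]}
```

View pics/top0.png

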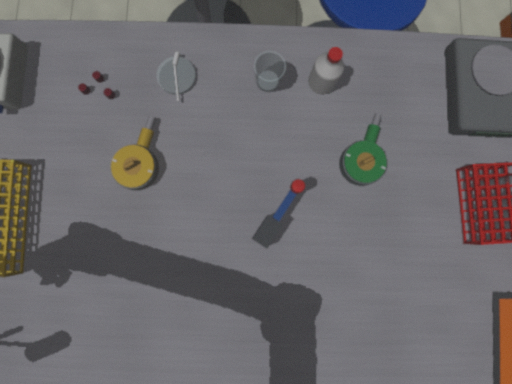

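View pics/side0.png

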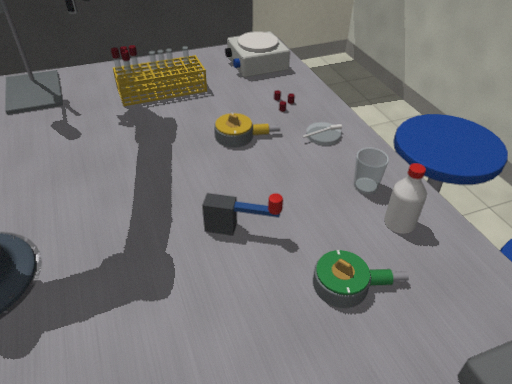

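Top view: crank hub near (268,230), knob (298,186), gas valve near (133,166), water valve near (365,161). The side view agrees. Next I measure with colour masks and cast rays.

```bash
cat > h.py <<'E'
from bench import bot
import cv2,numpy as np
def ray(n,uv):
    i=bot.camera_info(n);T=np.array(i["world_from_camera"])
    p=cv2.undistortPoints(np.array(uv,float).reshape(-1,1,2),np.array(i["intrinsics"]),np.array(i["distortion"])).reshape(-1,2)
    d=np.c_[p[:,0],-p[:,1],-np.ones(len(p))]@T[:3,:3].T
    return T[:3,3],d
def plane(n,uv,z):
    o,d=ray(n,uv);return o+d*((z-o[2])/d[:,2])[:,None]
def proj(n,P):
    i=bot.camera_info(n);T=np.linalg.inv(np.array(i["world_from_camera"]))
    P=np.atleast_2d(P)@T[:3,:3].T+T[:3,3]; P=P*[1,-1,-1]
    return cv2.projectPoints(P,np.zeros(3),np.zeros(3),np.array(i["intrinsics"]),np.array(i["distortion"]))[0].reshape(-1,2)
def tri(a,b):
    A=[];B=[]
    for n,uv in(("top",a),("side",b)):
        o,d=ray(n,[uv]);d=d[0]/np.linalg.norm(d[0]);M=np.eye(3)-np.outer(d,d);A.append(M);B.append(M@o)
    return np.linalg.lstsq(np.vstack(A),np.hstack(B),rcond=None)[0]
def blobs(im,lo,hi,amin=15):
    m=cv2.inRange(cv2.cvtColor(im,cv2.COLOR_RGB2HSV),lo,hi)
    k,l,s,c=cv2.connectedComponentsWithStats(m)
    return m,l,[(j,s[j].tolist(),c[j].round(1).tolist()) for j in range(1,k) if s[j,4]>=amin]
E
python3 - <<'E'
from h import *
R={"yel":((20,150,90),(32,255,255)),"brass":((10,100,60),(19,255,255)),"blue":((105,120,40),(125,255,255)),"red":((0,180,90),(4,255,255)),"dark":((0,0,0),(180,255,75))}
for n in("top","side"):
    im=cv2.imread(f"pics/{n}0.png")[:,:,::-1].copy()
    for k,(a,b) in R.items():
        print(n,k,[(x[1],x[2]) for x in blobs(im,a,b)[2]][:9])
im={n:cv2.imread(f"pics/{n}0.png") for n in("top","side")}
f=lambda a,s:cv2.resize(a,s,interpolation=cv2.INTER_CUBIC)
t=im["top"];s=im["side"]
out=np.vstack([np.hstack([f(t[138:194,103:163],(400,300)),f(s[105:150,205:265],(400,300))]),
 np.hstack([f(t[172:253,240:320],(400,300)),f(s[185:245,195:295],(400,300))])])
cv2.imwrite("pics/crop.png",out)
E
```

```text
top yel [([139, 129, 11, 17, 111], [143.8, 136.8]), ([112, 146, 41, 40, 920], [132.6, 165.4]), ([0, 160, 13, 99, 601], [5.7, 202.6]), ([16, 172, 5, 11, 29], [18.4, 176.0]), ([14, 184, 6, 20, 61], [16.9, 192.7]), ([13, 205, 6, 10, 33], [15.9, 209.1]), ([12, 216, 6, 21, 60], [14.5, 225.1]), ([10, 238, 6, 11, 29], [13.0, 242.2]), ([9, 250, 6, 7, 21], [11.8, 251.9])]
top brass [([500, 15, 12, 22, 168], [506.0, 26.4]), ([358, 154, 15, 11, 64], [365.5, 159.6]), ([124, 158, 16, 16, 115], [131.8, 165.0]), ([362, 164, 9, 4, 17], [365.6, 165.9]), ([499, 298, 13, 86, 1041], [505.4, 340.6])]
top blue [([321, 0, 105, 30, 2508], [373.7, 12.7]), ([274, 192, 21, 28, 185], [284.0, 205.7])]
top red [([482, 165, 9, 17, 57], [486.1, 172.7]), ([492, 164, 10, 15, 45], [496.2, 170.9]), ([474, 170, 5, 12, 26], [475.8, 175.7]), ([475, 182, 7, 26, 65], [478.0, 194.9]), ([483, 183, 12, 58, 173], [489.5, 208.9]), ([495, 184, 17, 44, 200], [502.6, 203.1]), ([478, 208, 5, 11, 27], [479.9, 212.7]), ([479, 220, 5, 8, 25], [481.1, 223.5]), ([500, 229, 6, 13, 31], [502.6, 234.1])]
top dark [([168, 0, 84, 24, 1529], [
[... 584 characters left out ...]
31.7, 120.6]), ([333, 259, 20, 20, 151], [342.1, 270.0])]
side blue [([234, 59, 6, 9, 47], [236.5, 62.6]), ([395, 114, 112, 70, 5858], [450.9, 148.2]), ([234, 202, 45, 15, 313], [251.7, 208.3]), ([501, 239, 11, 22, 144], [507.5, 249.7])]
side red [([409, 164, 16, 14, 159], [416.1, 170.0]), ([269, 194, 13, 19, 171], [274.1, 202.0])]
side dark [([0, 0, 252, 115, 14760], [108.8, 31.2]), ([225, 48, 7, 9, 54], [228.2, 52.0]), ([236, 64, 5, 4, 16], [237.8, 65.6]), ([269, 71, 12, 4, 18], [274.4, 72.1]), ([247, 73, 21, 4, 33], [259.0, 74.8]), ([275, 93, 6, 9, 38], [277.3, 96.6]), ([288, 96, 7, 9, 45], [290.8, 100.1]), ([280, 104, 7, 8, 44], [282.7, 107.6]), ([215, 126, 55, 22, 472], [236.6, 138.9])]
```

View pics/crop.png

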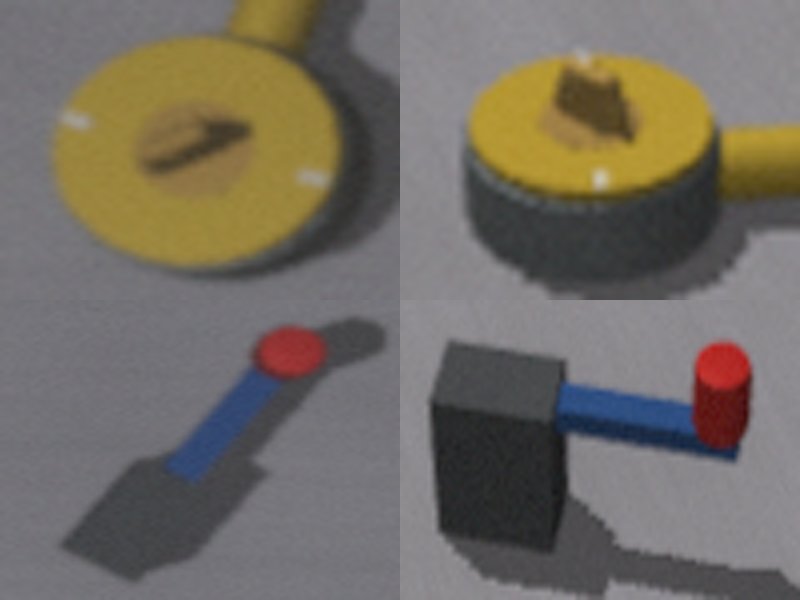

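Gas collar: white marks at about (114.2,160.6) and (150.1,171.2), tang along about (125,170) to (140.5,163). The angle between them is about 41°, which fits a start angle near 0.85. The hub's top corners are clear in the side view.

```bash
python3 - <<'E'
from h import *
np.set_printoptions(precision=4,suppress=True)
im={n:cv2.imread(f"pics/{n}0.png")[:,:,::-1].copy() for n in("top","side")}
for n,(x0,y0,x1,y1) in (("top",(108,140,158,192)),("side",(212,108,254,140))):
    m=blobs(im[n],(10,110,110),(34,255,255))[0];w=np.zeros_like(m);w[y0:y1,x0:x1]=m[y0:y1,x0:x1]
    if n=="top": w=cv2.morphologyEx(w,cv2.MORPH_OPEN,np.ones((15,15)))
    c=max(cv2.findContours(w,0,cv2.CHAIN_APPROX_NONE)[0],key=cv2.contourArea)
    P=plane(n,cv2.convexHull(c).reshape(-1,2),.042)[:,:2]
    (cx,cy),r=cv2.minEnclosingCircle(P.astype(np.float32)*1000);print(n,"collar c,r mm",cx,cy,r)
M=plane("top",[[114.2,160.6],[150.1,171.2]],.042);T=plane("top",[[125.2,169.8],[140.5,162.7]],.042)
S=plane("side",[[232.0,113.5],[235,132]],.042)
for k,v in(("marks",M),("tangfoot",T),("marks side",S)):
    d=v[1]-v[0];print(k,v[:,:2].ravel(),"mid",v.mean(0)[:2],"len",np.linalg.norm(d),"ang",np.degrees(np.arctan2(d[1],d[0]))%180)
H=plane("side",[[207.5,193.4],[236.75,197],[233,207],[203,205.4]],.075)
print("hub top",H[:,:2],H.mean(0),[np.linalg.norm(H[i]-H[i-1]) for i in range(4)])
Hb=plane("side",[[205,232],[233,235]],0);print("bot",Hb)
Ht=plane("top",[[252.4,238.1],[267,247.6],[267,215.7]],.075);print("hub top(top)",Ht)
for n,uv in(("top",[284,205.7]),):
    print("arm mid",plane(n,[uv],.072))
rt=[b for b in blobs(im["top"],(0,150,90),(6,255,255))[2] if 280<b[2][0]<310 and b[2][1]>150];print(rt)
K=plane("top",[rt[0][2]],.104)[0];print("knob top",K, "knob tri",tri(rt[0][2],(275,198.5)))
m,l,b=blobs(im["top"],(105,120,40),(125,255,255));j=[x for x in b if x[2][1]>150][0][0]
yx=np.argwhere(l==j)[:,::-1];v=cv2.fitLine(plane("top",yx,.072)[:,:2].astype(np.float32),cv2.DIST_L2,0,.01,.01).ravel();print("arm dir",np.degrees(np.arctan2(v[1],v[0]))%180,v)
E
```

```text
top collar c,r mm 563.177734375 254.31521606445312 27.005157470703125
side collar c,r mm 585.2449340820312 255.18072509765625 47.332496643066406
marks [0.598  0.2955 0.5769 0.2157] mid [0.5874 0.2556] len 0.08254140083245076 ang 75.2428982063653
tangfoot [0.5784 0.2701 0.5949 0.2377] mid [0.5867 0.2539] len 0.03633837277417238 ang 117.03102466718843
marks side [0.5979 0.2977 0.5769 0.2154] mid [0.5874 0.2566] len 0.08495817680530858 ang 75.74391513530487
hub top [[ 0.4393 -0.0112]
 [ 0.49   -0.0417]
 [ 0.4738 -0.0656]
 [ 0.4213 -0.0409]] [ 0.4561 -0.0398  0.075 ] [np.float64(0.03470462120145071), np.float64(0.05916697245364765), np.float64(0.028921508210858395), np.float64(0.05802313757631078)]
bot [[ 0.4203 -0.0411  0.    ]
 [ 0.4708 -0.0693  0.    ]]
hub top(top) [[ 0.4406 -0.009   0.075 ]
 [ 0.4222 -0.0392  0.075 ]
 [ 0.487  -0.0377  0.075 ]]
arm mid [[ 0.5088 -0.0726  0.072 ]]
[(6, [292, 180, 12, 12, 97], [297.5, 185.6])]
knob top [ 0.5477 -0.0958  0.104 ] knob tri [ 0.5479 -0.0962  0.0997]
arm dir 147.80768 [ 0.8463 -0.5328  0.5089 -0.0725]
```

Measured values:
- **Gas tang:** centre (0.587, 0.2555), angle 117°, shut at 75.4°. Start is therefore about 0.845, within the given range.
- **Crank:** centre (0.456, -0.0395), heading -32.2°. The sizes agree with those given.

Next I go above the crank.

>>> apply_moves:
  series: [-0.5, -0.6, 0, 0, -1.5, -1.8, 0, 0.2, -2.7, -3.2, 0.2, 0.5, -4, -4.8, 0.5, 0.97, -5.2, -6.2, 0.8, 0.97, -6.4, -7.6, 1, 0.97, -7.6, -9.0, 1.2, 0.97, -8.8, -10.5, 1.5, 0.97, -10, -11.9, 1.8, 0.97, -11.2, -13.3, 2, 0.97, -12.4, -14.7, 2.2, 0.97, -13.6, -16.2, 2.4, 0.97, -14.8, -17.6, 2.6, 0.97, -15.7, -18.7, 2.8, 0.97, -16.4, -19.5, 2.8, 0.97, -16.8, -20, 2.8, 0.97, -17.04, -20.28, 2.8, 0.97, -17.04, -20.28, 2.8, 0.97, -17.04, -20.28, 2.8, 0.97, -17.04, -20.28, 2.8, 0.97]
  grip: 0

```text
time: 1.77
tcp_pos: [0.4556, -0.0387, 0.161]
orientation: [-179.9, -0.0, 147.8]
ft_force: [-1.3, 0.5, 0.8]
width: 0.0854
```

>>> apply_moves:
  series: [0, 0, 0.5, 0, 0, 0, 1.5, 0, 0, 0, 2.5, 0, -0.03, -0.02, 3.5, 0, -0.03, -0.02, 4.3, 0, -0.03, -0.02, 4.8, 0, -0.03, -0.02, 5.08, 0, -0.03, -0.02, 5.08, 0, -0.03, -0.02, 5.08, 0]

```text
time: 2.52
tcp_pos: [0.4559, -0.0387, 0.0342]
orientation: [-179.9, -0.1, 147.9]
ft_force: [0.2, 0.2, -0.2]
width: 0.0855
```

>>> apply_moves:
  series: [0, 0, 0, 0, 0, 0, 0, 0, 0, 0, 0, 0, 0, 0, 0, 0, 0, 0, 0, 0, 0, 0, 0, 0, 0, 0, 0, 0, 0, 0, 0, 0, 0, 0, 0, 0, 0, 0, 0, 0]
  grip: 1
  grip_force: 70

```text
time: 3.35
tcp_pos: [0.4563, -0.0386, 0.0349]
orientation: [-180.0, -0.0, 147.9]
ft_force: [-1.5, 1.1, 5.5]
width: 0.0355
```

Gripped at about 36 mm. Next I lift and check the grasp.

>>> apply_moves:
  series: [0, 0, -0.3, 0, 0, 0, -1, 0, 0, 0, -1.8, 0, 0, 0, -2.6, 0, 0, 0, -3.4, 0, 0, 0, -3.8, 0, 0, 0, -4, 0, 0, 0, -4, 0, 0, 0, -4, 0]

```text
time: 4.1
tcp_pos: [0.4556, -0.0385, 0.1343]
orientation: [-179.9, -0.1, 147.9]
ft_force: [-1.4, 0.3, -4.3]
width: 0.0353
```

```bash
python3 - <<'E'
from h import *
np.set_printoptions(precision=4,suppress=True)
s=bot.state();print(s["tcp_pos"],s["orientation"],s["ft_force"],s["ft_torque"],s["width"],s["q"])
f=[]
for n in("top","side"):
    im=bot.read_camera(n);cv2.imwrite(f"pics/{n}1.png",im[:,:,::-1]);f.append(im[:,:,::-1])
t=proj("top",[[.47,-.05,.15]])[0].astype(int);u=proj("side",[[.47,-.05,.12]])[0].astype(int);print(t,u)
c=lambda a,p,h:cv2.resize(a[max(p[1]-h,0):p[1]+h,max(p[0]-h,0):p[0]+h],(400,400),interpolation=cv2.INTER_CUBIC)
cv2.imwrite("pics/c1.png",np.hstack([c(f[0],t,80),c(f[1],u,80)]))
E
```

```text
[ 0.4556 -0.0385  0.1343] [-179.9233   -0.0877  147.9393] [-1.447   0.343  -4.3497] [-0.0185  0.0111 -0.0558] 0.0353181852628071 [-15.9955  13.8761  18.0621 123.0848  -6.1161  43.9765  63.9296]
[275 223] [227 184]
```

View pics/c1.png

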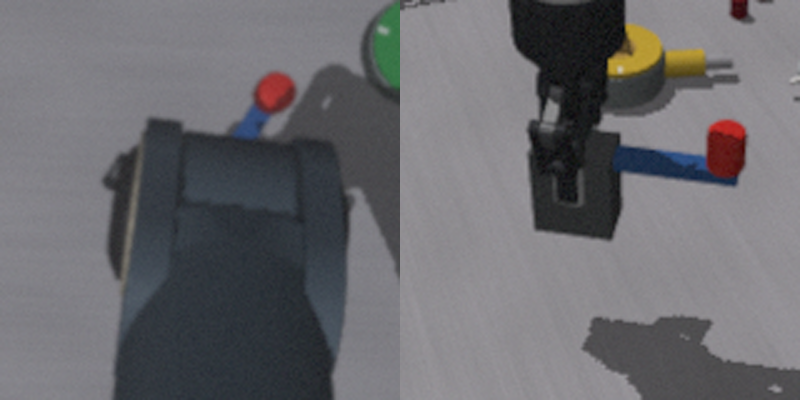

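The crank hangs level in the grip. Now I get its offset in the grip from the hub's bottom edge and the knob.

```bash
python3 - <<'E'
from h import *
np.set_printoptions(precision=4,suppress=True)
im={n:cv2.imread(f"pics/{n}1.png")[:,:,::-1].copy() for n in("top","side")}
b=[x for x in blobs(im["top"],(0,150,90),(6,255,255))[2] if 285<x[2][0]<325 and 150<x[2][1]<200];print(b)
c=[x for x in blobs(im["side"],(0,150,60),(6,255,255))[2] if 260<x[2][0]<300 and 140<x[2][1]<190];print(c)
z0=.0995
K=plane("top",[b[0][2]],z0+.102)[0];print("knob",K,"tri",tri(b[0][2],c[0][2]))
B=plane("side",[[201,196.8],[231.8,200]],z0);d=B[1]-B[0];print("bottom edge",B,np.linalg.norm(d),np.degrees(np.arctan2(d[1],d[0])))
t=np.array([.4556,-.0385]);y=np.radians(147.94);X=-np.array([np.cos(y),np.sin(y)]);Y=np.array([-X[1],X[0]])
m=B.mean(0)[:2]-t;k=K[:2]-t;print("edge mid in crank axes (expect 0,-18)",m@X,m@Y,"knob (expect 110,0)",k@X,k@Y)
E
```

```text
[(6, [298, 173, 14, 14, 120], [304.1, 178.9])]
[(3, [270, 152, 15, 22, 255], [276.9, 162.7])]
knob [ 0.5484 -0.0942  0.2015] tri [ 0.549 -0.096  0.186]
bottom edge [[ 0.4187 -0.042   0.0995]
 [ 0.4701 -0.0709  0.0995]] 0.05893803367977491 -29.394434211706624
edge mid in crank axes (expect 0,-18) 3.299571208996259e-05 -0.02112693180407518 knob (expect 110,0) 0.1082581880133717 0.0020691035354179835
```

>>> apply_moves:
  series: [0.05, 0.3, 0, 0.1, 0.15, 1, 0, 0.3, 0.3, 2, 0, 0.8, 0.45, 3.1, 0, 1.3, 0.6, 4.3, 0, 1.8, 0.75, 5.5, 0, 2.3, 0.95, 6.7, 0, 2.8, 1.1, 7.9, 0, 3.3, 1.3, 9.1, 0, 3.8, 1.45, 10.3, 0, 4.3, 1.6, 11.3, 0, 4.7, 1.7, 12.1, 0, 5, 1.79, 12.6, 0, 5.15, 1.79, 12.76, 0, 5.15, 1.79, 12.76, 0, 5.15, 1.79, 12.76, 0, 5.15, 1.79, 12.76, 0, 5.15]

```text
time: 5.62
tcp_pos: [0.5864, 0.2538, 0.1328]
orientation: [-179.7, -0.0, 116.9]
ft_force: [-0.5, 0.1, -3.6]
width: 0.0352
```

```bash
python3 - <<'E'
from h import *
np.set_printoptions(precision=4,suppress=True)
s=bot.state();print(s["tcp_pos"],s["orientation"],s["ft_force"],s["ft_torque"],s["width"],s["q"])
f=[]
for n in("top","side"):
    im=bot.read_camera(n);cv2.imwrite(f"pics/{n}2.png",im[:,:,::-1]);f.append(im[:,:,::-1])
t=proj("top",[[.587,.2555,.1]])[0].astype(int);u=proj("side",[[.587,.2555,.09]])[0].astype(int);print(t,u)
c=lambda a,p,h:cv2.resize(a[max(p[1]-h,0):p[1]+h,max(p[0]-h,0):p[0]+h],(400,400),interpolation=cv2.INTER_CUBIC)
cv2.imwrite("pics/c2.png",np.hstack([c(f[0],t,60),c(f[1],u,50)]))
E
```

```text
[0.5864 0.2538 0.1328] [-179.7268   -0.0214  116.9336] [-0.4895  0.1405 -3.5528] [ 0.0039 -0.0197 -0.0387] 0.0352436860758035 [-41.0723  29.8606  19.4226  99.3599 -11.96    53.0905  10.1602]
[123 161] [233 106]
```

View pics/c2.png

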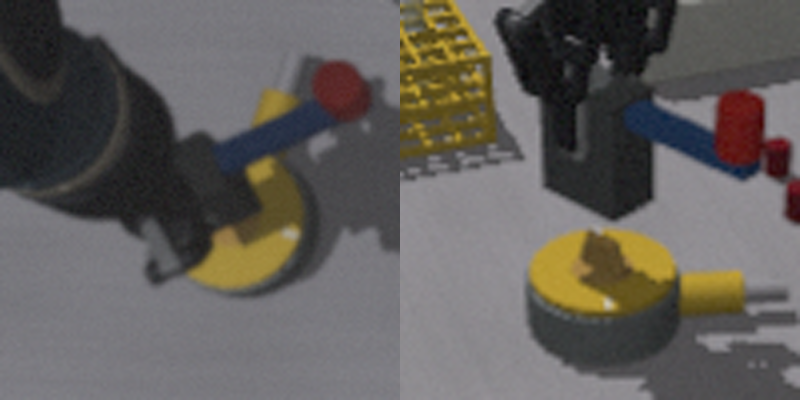

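```bash
python3 - <<'E'
from h import *
np.set_printoptions(precision=4,suppress=True)
P=plane("side",[[219.3,103],[236,110.5],[246.3,103.5]],.098)
print(P, "centre from diagonal",(P[0]+P[2])/2,np.linalg.norm(P[1]-P[0]),np.linalg.norm(P[1]-P[2]),np.degrees(np.arctan2(*(P[1]-P[0])[1::-1])))
E
```

```text
[[0.5563 0.2695 0.098 ]
 [0.5834 0.2231 0.098 ]
 [0.618  0.2445 0.098 ]] centre from diagonal [0.5871 0.257  0.098 ] 0.05376955369009955 0.040727302160509994 -59.791827743855464
```

The fit is within 2–3 mm with 6 mm of slack. Descending, slowing near the tang.

>>> apply_moves:
  series: [0.04, 0.02, 0.2, 0, 0.04, 0.02, 0.5, 0, 0.04, 0.02, 0.8, 0, 0.04, 0.02, 1, 0, 0.04, 0.02, 1.15, 0, 0.04, 0.02, 1.3, 0, 0.04, 0.02, 1.45, 0, 0.04, 0.02, 1.6, 0, 0.04, 0.02, 1.6, 0]

```text
time: 6.47
tcp_pos: [0.586, 0.255, 0.0923]
orientation: [-179.7, -0.0, 116.9]
ft_force: [-1.2, 0.2, -3.9]
width: 0.0352
```

>>> apply_moves:
  series: [0.02, 0, 0.1, 0, 0.02, 0, 0.2, 0, 0.02, 0, 0.3, 0, 0.02, 0, 0.4, 0, 0.02, 0, 0.48, 0, 0.02, 0, 0.54, 0, 0.02, 0, 0.58, 0, 0.02, 0, 0.58, 0]

```text
time: 7.13
tcp_pos: [0.5856, 0.2554, 0.0776]
orientation: [-179.7, -0.0, 116.9]
ft_force: [0.4, -0.6, -4.0]
width: 0.0353
```

>>> apply_moves:
  series: [0.03, 0.03, 0.03, 0, 0.03, 0.03, 0.06, 0, 0.03, 0.03, 0.06, 0, 0.03, 0.03, 0.06, 0]

```text
time: 7.47
tcp_pos: [0.5861, 0.256, 0.0771]
orientation: [-179.7, -0.0, 116.9]
ft_force: [-3.7, -2.7, 5.7]
width: 0.0352
```

Seated: contact force rose by about 10 N at z 0.077. Turning clockwise (positive about tool z), pose first.

>>> apply_moves:
  series: [0, 0, 0, 0.2, 0, 0, 0, 0.6, 0, 0, 0, 1.1, 0, 0, 0, 1.6, 0, 0, 0, 2.2, 0, 0, 0, 2.8, 0, 0, 0, 3.4, 0, 0, 0, 4, 0, 0, 0, 4.6, 0, 0, 0, 5.2, 0, 0, 0, 5.8, 0, 0, 0, 6.4, 0, 0, 0, 7, 0, 0, 0, 7.6, 0, 0, 0, 8.1, 0, 0, 0, 8.5, 0, 0, 0, 8.8, 0, 0, 0, 9, 0, 0, 0, 9, 0, 0, 0, 9]

```text
time: 9.13
tcp_pos: [0.5874, 0.2562, 0.0774]
orientation: [-179.9, 0.1, 62.9]
ft_force: [4.4, 0.9, -2.9]
width: 0.035
```

```bash
python3 - <<'E'
from h import *
s=bot.state();print(s["tcp_pos"],s["orientation"],s["ft_force"],s["ft_torque"],s["width"],s["q"])
E
```

```text
[0.58743766 0.25622286 0.07737489] [-1.79939998e+02  1.30199308e-01  6.29337547e+01] [ 4.37294629  0.88571586 -2.93878158] [ 0.06405433 -1.09860078  0.07507201] 0.03499425144259703 [-49.79591715  36.27024443  32.24740781 101.87384721 -24.60744958
  49.16192769 -33.1837661 ]
```

>>> apply_moves:
  series: [0, 0, 0, 0.4, 0, 0, 0, 0.8, 0, 0, 0, 1.1, 0, 0, 0, 1.3, 0, 0, 0, 1.3, 0, 0, 0, 1.3]

```text
time: 9.63
tcp_pos: [0.5878, 0.2559, 0.0774]
orientation: [180.0, 0.1, 55.2]
ft_force: [3.9, 0.3, -2.4]
width: 0.0353
```

```bash
cat > s.py <<'E'
from h import *
s=bot.state();print(s["tcp_pos"].round(4),s["orientation"].round(2),s["ft_force"].round(2),s["ft_torque"].round(3),s["time"])
E
python3 s.py
```

```text
[0.5878 0.2559 0.0774] [1.800e+02 1.200e-01 5.516e+01] [ 3.93  0.35 -2.37] [-0.149 -1.101  0.096] 9.6333
```

>>> apply_moves:
  series: [0, 0, 0, 0.2, 0, 0, 0, 0.4, 0, 0, 0, 0.4, 0, 0, 0, 0.4]

```text
time: 9.97
tcp_pos: [0.5878, 0.2558, 0.0774]
orientation: [180.0, 0.1, 52.8]
ft_force: [3.4, -0.2, -2.6]
width: 0.0352
```

```bash
python3 s.py
```

```text
[0.5878 0.2558 0.0774] [1.7998e+02 1.4000e-01 5.2760e+01] [ 3.43 -0.15 -2.64] [-0.106 -0.964  0.054] 9.9667
```

>>> apply_moves:
  series: [0, 0, 0, 0.2, 0, 0, 0, 0.4, 0, 0, 0, 0.4, 0, 0, 0, 0.4]

```text
time: 10.3
tcp_pos: [0.5877, 0.2558, 0.0774]
orientation: [180.0, 0.2, 50.4]
ft_force: [3.3, -1.5, -1.6]
width: 0.0353
```

```bash
python3 s.py
```

```text
[0.5877 0.2558 0.0774] [1.7998e+02 1.5000e-01 5.0360e+01] [ 3.34 -1.47 -1.62] [-0.227 -0.905  0.028] 10.3
```

>>> apply_moves:
  series: [0, 0, 0, 0.2, 0, 0, 0, 0.4, 0, 0, 0, 0.4, 0, 0, 0, 0.4]

```text
time: 10.63
tcp_pos: [0.5876, 0.2557, 0.0773]
orientation: [180.0, 0.2, 48.0]
ft_force: [2.3, -0.5, -2.2]
width: 0.0352
```

```bash
python3 s.py
```

```text
[0.5876 0.2557 0.0773] [1.7997e+02 1.7000e-01 4.7950e+01] [ 2.25 -0.51 -2.16] [-0.203 -0.83   0.066] 10.6333
```

>>> apply_moves:
  series: [0, 0, 0, 0.2, 0, 0, 0, 0.4, 0, 0, 0, 0.4, 0, 0, 0, 0.4]

```text
time: 10.97
tcp_pos: [0.5875, 0.2557, 0.0773]
orientation: [180.0, 0.2, 45.5]
ft_force: [3.4, -0.1, -2.6]
width: 0.0351
```

```bash
python3 s.py
```

```text
[0.5875 0.2557 0.0773] [179.97   0.18  45.55] [ 3.44 -0.06 -2.61] [-0.219 -0.816  0.084] 10.9667
```

>>> apply_moves:
  series: [0, 0, 0, 0.2, 0, 0, 0, 0.4, 0, 0, 0, 0.4, 0, 0, 0, 0.4]

```text
time: 11.3
tcp_pos: [0.5875, 0.2557, 0.0773]
orientation: [180.0, 0.2, 43.2]
ft_force: [3.0, -0.3, -2.4]
width: 0.0352
```

```bash
python3 s.py; python3 - <<'E'
from h import *
f=[]
for n in("top","side"):
    im=bot.read_camera(n);cv2.imwrite(f"pics/{n}3.png",im[:,:,::-1]);f.append(im[:,:,::-1])
c=lambda a,p,h:cv2.resize(a[max(p[1]-h,0):p[1]+h,max(p[0]-h,0):p[0]+h],(400,400),interpolation=cv2.INTER_CUBIC)
cv2.imwrite("pics/c3.png",np.hstack([c(f[0],(130,175),60),c(f[1],(233,115),50)]))
E
```

```text
[0.5875 0.2557 0.0773] [179.95   0.19  43.16] [ 2.96 -0.26 -2.35] [-0.232 -0.814  0.182] 11.3
```

View pics/c3.png

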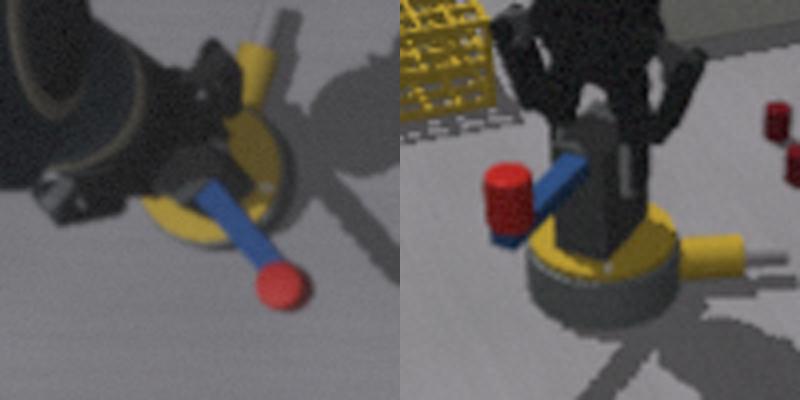

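Hub sits on the collar with no gap in the side view, and the knob is at about (155,200) in the top view. Torque is starting to rise. I compare the crank angle with the tool yaw and push on in small steps.

```bash
cat > a.py <<'E'
import sys
from h import *
def ang(f):
    im=cv2.imread(f)[:,:,::-1].copy()
    b=[x for x in blobs(im,(0,150,90),(6,255,255))[2] if 100<x[2][0]<200 and 120<x[2][1]<260]
    m,l,B=blobs(im,(105,110,40),(125,255,255));B=[x for x in B if 90<x[2][0]<200 and 120<x[2][1]<260]
    j=max(B,key=lambda x:x[1][4])[0]
    P=plane("top",np.argwhere(l==j)[:,::-1],.114)[:,:2]
    v=cv2.fitLine(P.astype(np.float32),cv2.DIST_L2,0,.01,.01).ravel()
    K=plane("top",[b[0][2]],.144)[0][:2];d=K-[.5875,.2557]
    print("knob",K,np.hypot(*d),np.degrees(np.arctan2(d[1],d[0])),"arm line",np.degrees(np.arctan2(v[1],v[0]))%180)
ang(sys.argv[1])
E
python3 a.py pics/top3.png
```

```text
knob [0.50694051 0.17930188] 0.1110247918374469 -136.51871059977256 arm line 43.75786
```

>>> apply_moves:
  series: [0, 0, 0, 0.2, 0, 0, 0, 0.3, 0, 0, 0, 0.3, 0, 0, 0, 0.3]

```text
time: 11.73
tcp_pos: [0.5875, 0.2558, 0.0774]
orientation: [179.9, 0.2, 41.4]
ft_force: [4.2, -1.3, -3.2]
width: 0.0352
```

```bash
python3 s.py
```

```text
[0.5875 0.2558 0.0774] [179.94   0.18  41.39] [ 4.16 -1.33 -3.16] [-0.164 -0.836  0.489] 11.7333
```

>>> apply_moves:
  series: [0, 0, 0, 0.2, 0, 0, 0, 0.3, 0, 0, 0, 0.3, 0, 0, 0, 0.3]

```text
time: 12.07
tcp_pos: [0.5876, 0.2559, 0.0773]
orientation: [179.9, 0.2, 39.6]
ft_force: [4.6, -0.9, -2.8]
width: 0.0353
```

```bash
python3 s.py
```

```text
[0.5876 0.2559 0.0773] [179.92   0.18  39.63] [ 4.57 -0.94 -2.76] [-0.256 -0.877  0.942] 12.0667
```

Torque rises steeply, from 0.1 to about 1 N m (0.06 needed to turn), with almost no side force. That is a pure couple, so the spindle is at its stop. I ease the twist back inside the slack, then release and rise.

>>> apply_moves:
  series: [0, 0, 0, -0.3, 0, 0, 0, -0.7, 0, 0, 0, -1, 0, 0, 0, -1]

```text
time: 12.4
tcp_pos: [0.5871, 0.2554, 0.0772]
orientation: [-180.0, 0.2, 45.5]
ft_force: [1.9, -0.9, -2.8]
width: 0.0352
```

```bash
python3 s.py
```

```text
[0.5871 0.2554 0.0772] [-179.99    0.22   45.47] [ 1.92 -0.95 -2.76] [-0.294 -0.647  0.089] 12.4
```

>>> apply_moves:
  series: [0, 0, 0, 0, 0, 0, 0, 0, 0, 0, 0, 0, 0, 0, 0, 0, 0, 0, 0, 0, 0, 0, 0, 0, 0, 0, 0, 0, 0, 0, 0, 0, 0, 0, 0, 0, 0, 0, 0, 0]
  grip: 0

```text
time: 13.23
tcp_pos: [0.5871, 0.2554, 0.0772]
orientation: [-180.0, 0.2, 45.5]
ft_force: [0.2, 1.3, 0.2]
width: 0.0856
```

>>> apply_moves:
  series: [0, 0, -0.2, 0, 0, 0, -0.5, 0, 0, 0, -1, 0, 0, 0, -1.6, 0, 0, 0, -2.4, 0, 0, 0, -3.2, 0, 0, 0, -4, 0, 0, 0, -4.8, 0, -1, 0, -5.4, 0, -2, 0, -5.8, 0, -3, 0, -6, 0, -4, 0, -6, 0, -5, 0, -6, 0, -6, 0, -6, 0, -7, 0, -6, 0, -7.6, 0, -6, 0, -8, 0, -6, 0, -8, 0, -6, 0]

```text
time: 14.73
tcp_pos: [0.4464, 0.1118, 0.2288]
orientation: [-179.9, 0.1, 45.3]
ft_force: [-0.1, -0.3, -0.2]
width: 0.0852
```

```bash
python3 s.py; python3 - <<'E'
from h import *
f=[]
for n in("top","side"):
    im=bot.read_camera(n);cv2.imwrite(f"pics/{n}4.png",im[:,:,::-1]);f.append(im[:,:,::-1])
c=lambda a,p,h:cv2.resize(a[max(p[1]-h,0):p[1]+h,max(p[0]-h,0):p[0]+h],(400,400),interpolation=cv2.INTER_CUBIC)
cv2.imwrite("pics/c4.png",np.hstack([c(f[0],(130,175),60),c(f[1],(233,115),50)]))
E
python3 a.py pics/top4.png
```

```text
[0.4464 0.1118 0.2288] [-1.7989e+02  1.2000e-01  4.5340e+01] [-0.12 -0.27 -0.16] [-0.018  0.005 -0.034] 14.7333Traceback (most recent call last):
  File "a.py", line 12, in <module>
    ang(sys.argv[1])
    ~~~^^^^^^^^^^^^^
  File "a.py", line 10, in ang
    K=plane("top",[b[0][2]],.144)[0][:2];d=K-[.5875,.2557]
                   ~^^^
IndexError: list index out of range
```

View pics/c4.png

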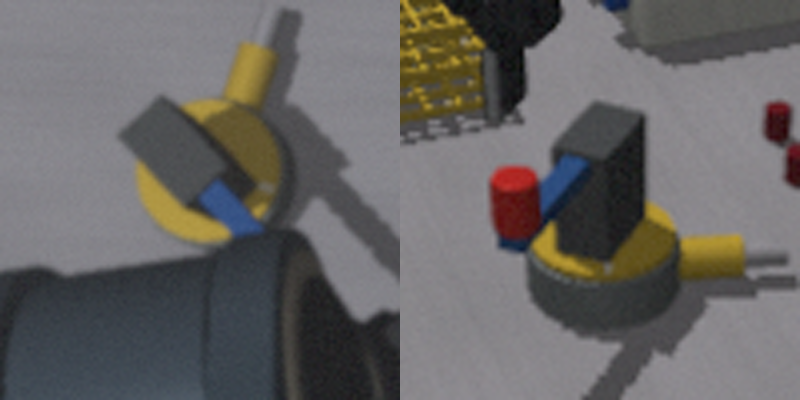

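The crank stands upright on the yellow collar, free of the gripper. Its hub foot is at about (600,262) in the crop. One quick numeric check of seating height, then I hand in.

```bash
python3 - <<'E'
from h import *
np.set_printoptions(precision=4,suppress=True)
s=lambda x,y:(183+(x-400)/4,65+y/4)
P=plane("side",[s(597,100),s(643,114),s(600,161),s(554,146)],.117)
print(P[:,:2],P.mean(0),[np.linalg.norm(P[i]-P[i-1]).round(4) for i in range(4)],np.degrees(np.arctan2(*(P[1]-P[2])[1::-1])))
t=lambda x,y:(70+x*.3,115+y*.3)
Q=plane("top",[t(162,96),t(118,134),t(185,206),t(230,160)],.117);print(Q.mean(0),[np.linalg.norm(Q[i]-Q[i-1]).round(4) for i in range(4)])
print("hub-top height by tri",tri(t(162,96),s(597,100)) , tri(t(118,134),s(554,146)))
a,b=[cv2.imread(f"pics/top{k}.png")[135:190,335:395].astype(int) for k in(0,4)];print("green valve diff",np.abs(a-b).mean())
E
```

```text
[[0.5966 0.2867]
 [0.6175 0.2609]
 [0.5745 0.2185]
 [0.5543 0.2439]] [0.5857 0.2525 0.117 ] [np.float64(0.0601), np.float64(0.0332), np.float64(0.0604), np.float64(0.0325)] 44.64884924113487
[0.5876 0.2533 0.117 ] [np.float64(0.0572), np.float64(0.0343), np.float64(0.0601), np.float64(0.0377)]
hub-top height by tri [0.6022 0.2601 0.1324] [0.5883 0.3052 0.0779]
green valve diff 13.023838383838385
```

Hub size (60 × 33–36 mm) and centre from both views agree at a top height of 0.117, so it is fully seated. The triangulated pairs were mismatched corners, so I discard them. The difference at the green valve needs a look, as it could be a shadow.

```bash
python3 - <<'E'
import cv2,numpy as np
o=[cv2.resize(cv2.imread(f"pics/{n}{k}.png")[y:y+60,x:x+80],(400,300),interpolation=cv2.INTER_CUBIC) for n,x,y in(("top",325,132),("side",303,245)) for k in(0,4)]
cv2.imwrite("pics/g.png",np.vstack([np.hstack(o[:2]),np.hstack(o[2:])]))
E
```

View pics/g.png

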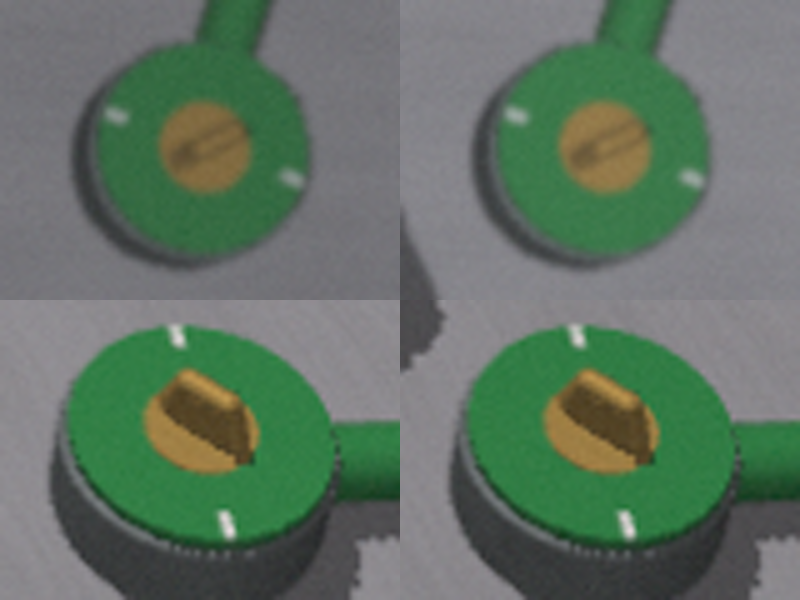

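The green valve is unchanged; only the lighting differs. Handing in.

```bash
python3 -c "
from bench import bot
print(bot.finish_job())"
```

```text
the job is handed in; nothing more can be done
None
```

The gas valve should be shut. I set the crank fully down on the yellow-collar spindle, turned it clockwise to the stop, eased the twist off, let go and moved the arm clear. I handed in at about 15 s.

**What the last checks showed:**
- **Stop reached:** the turning torque rose from about 0.1 to about 1 N m with little side force.
- **Crank seated:** it stands upright and free of the gripper. In both views the hub's size and centre fit a top height of 117 mm.
- **Green valve:** it looks the same before and after. The pixel difference there was only lighting.

**What disagreed or stayed unconfirmed:**
- **Stop angle:** the crank met the stop about 31° past the white marks, where the stated slack of 0.4 rad gives about 23°. I took the torque as proof of the stop and did not lift the crank to look at the tang.
- **Failed readings:** one triangulation of the hub's height used mismatched corners, so I dropped it. The final knob-angle reading failed because the arm hid the knob. The hub edge in the side view gave about 45°, in line with the gripper's 45.5° at release.

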